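# Tighten the pump cover's four lever nuts in cross order

## Task

Close the cover of the little balcony pump: turn its four lever nuts clockwise in cross order (any one, then the one diagonally opposite, then the remaining two), each about half a turn in one go until it bites and is snug by feel, without over-tightening it. Leave the cover down and level with all four nuts still snug, and do not disturb the other things on the bench.

Things in the scene. Friction and masses are not known exactly. Their poses are not given: they have to be found in the camera images.
- pump: grey cast balcony water pump, screwed to the bench: a 172 mm square flange (top 52 mm above the bench) on a round housing, with a 60 mm thick dark motor along its own +x and a brass spigot along its +y. Origin: centre of its underside on the bench; z up. Both motor and spigot stay below 66 mm.
- gasket: thin black rubber gasket on the flange under the cover, 166 mm square, 3 mm thick; fixed to the pump; origin: centre of its underside. The nuts bite against it.
- cover (a joint): how far the square aluminium cover plate (170 x 170 x 8 mm, with a low 32 mm round boss 19 mm high at its centre) has sunk from its raised start towards the gasket, m: about 0 to 0.0006 at the start, about 0.004 when seated. The gasket pushes it up lightly against the nuts and lets it tilt, so it follows them down
- cover_top (a point): centre of the cover plate's upper face (about 67 mm above the bench at the start); z is the plate's normal
- nut_a (a joint): turn of the steel lever nut at the pump-frame corner (+60,+60) mm, rad; grows when turned clockwise seen from above (tightening); starts between 0 and 0.5. Light drag of 0.07 N m, sinks 8 mm per turn; after 2.4 to 3.9 rad of travel (about half a turn, different for each nut, not visible) it bites and the resistance climbs 2.5 N m per rad
- nut_a_axis (a point): centre of that nut's hub top, on its axis (hub 22 mm across, 26 mm high, on the cover; this point 93 mm above the bench at the start; a thin stud end above it is no obstacle). Force square to the lever 35 mm from the axis: 2 N while loose, snug from 8 N, best 10 to 11 N, over-tight beyond 17 N (0.6 N m). Left alone it stays, but for a spring-back of a few degrees
- nut_a_tip (a point): centre of the ball (13 mm) ending that nut's single lever, 40 mm from the axis, 7 mm below the hub top. The lever is a straight bar 10 mm wide and high, level from hub to ball; its underside is 14 mm above the cover at the start and sinks with the nut. It can be pushed round with shut fingers or pinched from above
- nut_b (a joint): turn of the steel lever nut at the pump-frame corner (+60,-60) mm, rad; grows when turned clockwise seen from above (tightening); starts between 0 and 0.5. Light drag of 0.07 N m, sinks 8 mm per turn; after 2.4 to 3.9 rad of travel (about half a turn, different for each nut, not visible) it bites and the resistance climbs 2.5 N m per rad
- nut_b_axis (a point): centre of that nut's hub top, on its axis (hub 22 mm across, 26 mm high, on the cover; this point 93 mm above the bench at the start; a thin stud end above it is no obstacle). Force square to the lever 35 mm from the axis: 2 N while loose, snug from 8 N, best 10 to 11 N, over-tight beyond 17 N (0.6 N m). Left alone it stays, but for a spring-back of a few degrees
- nut_b_tip (a point): centre of the ball (13 mm) ending that nut's single lever, 40 mm from the axis, 7 mm below the hub top. The lever is a straight bar 10 mm wide and high, level from hub to ball; its underside is 14 mm above the cover at the start and sinks with the nut. It can be pushed round with shut fingers or pinched from above
- nut_c (a joint): turn of the steel lever nut at the pump-frame corner (-60,-60) mm, rad; grows when turned clockwise seen from above (tightening); starts between 0 and 0.5. Light drag of 0.07 N m, sinks 8 mm per turn; after 2.4 to 3.9 rad of travel (about half a turn, different for each nut, not visible) it bites and the resistance climbs 2.5 N m per rad
- nut_c_axis (a point): centre of that nut's hub top, on its axis (hub 22 mm across, 26 mm high, on the cover; this point 93 mm above the bench at the start; a thin stud end above it is no obstacle). Force square to the lever 35 mm from the axis: 2 N while loose, snug from 8 N, best 10 to 11 N, over-tight beyond 17 N (0.6 N m). Left alone it stays, but for a spring-back of a few degrees
- nut_c_tip (a point): centre of the ball (13 mm) ending that nut's single lever, 40 mm from the axis, 7 mm below the hub top. The lever is a straight bar 10 mm wide and high, level from hub to ball; its underside is 14 mm above the cover at the start and sinks with the nut. It can be pushed round with shut fingers or pinched from above
- nut_d (a joint): turn of the steel lever nut at the pump-frame corner (-60,+60) mm, rad; grows when turned clockwise seen from above (tightening); starts between 0 and 0.5. Light drag of 0.07 N m, sinks 8 mm per turn; after 2.4 to 3.9 rad of travel (about half a turn, different for each nut, not visible) it bites and the resistance climbs 2.5 N m per rad
- nut_d_axis (a point): centre of that nut's hub top, on its axis (hub 22 mm across, 26 mm high, on the cover; this point 93 mm above the bench at the start; a thin stud end above it is no obstacle). Force square to the lever 35 mm from the axis: 2 N while loose, snug from 8 N, best 10 to 11 N, over-tight beyond 17 N (0.6 N m). Left alone it stays, but for a spring-back of a few degrees
- nut_d_tip (a point): centre of the ball (13 mm) ending that nut's single lever, 40 mm from the axis, 7 mm below the hub top. The lever is a straight bar 10 mm wide and high, level from hub to ball; its underside is 14 mm above the cover at the start and sinks with the nut. It can be pushed round with shut fingers or pinched from above
- tray: grey plastic hardware tray with four compartments, 160 x 220 x 35 mm, loose; origin under its centre. Bystander
- hexkeys: hex key set: five steel keys on a black holder 34 x 100 mm, 30 mm high, loose, lying close beside the pump; origin under its centre. Bystander
- screwdriver: yellow-handled screwdriver lying on the bench near the pump; origin under its middle. Bystander
- level: small aluminium level, 200 x 22 x 42 mm, standing on its long edge; origin under its centre. Bystander
- spare_gasket: spare black rubber ring, 60 mm across, 6 mm high; origin under its centre. Bystander
- oil: small white bottle, 44 mm across, 110 mm high; origin under its centre. Bystander

How it is judged:
By the outcome, as a careful person would: the job done as asked, in the order asked, and still so for the second after the job is handed in, with the robot touching nothing.
It also fails if it takes over 72 s, if anything falls off the work surface, if the arm or the gripper's body presses on something with over 40 N, if the wrist force passes 120 N, or if a joint passes its speed limit or range.

## Robot

A 6-joint arm with a two-finger parallel gripper is mounted at the origin on the work surface. World frame = base frame: x ahead of the robot, y to its left, z up, the work surface at z = 0. Lengths are in m, angles in rad, forces in N, time in s.
With the tool pointing down it reaches from about 0.35 to 0.925 m from the base axis. Payload 6.4 kg.
Tool frame: the origin (TCP) lies on the centre line of the jaws, within the pads' length; the fingertips stand 8 mm ahead of it and the grasp point (between the pads) lies 11 mm behind it; z points along the fingers, y is the line along which they close (so a half turn about z gives the same grasp; the last joint's range is limited). The gripper opens to 94 mm and grips with 3 to 60 N. Pads are 16 mm wide; open, the fingers measure 119 mm over their backs; the gripper's body (75 mm by 177 mm) begins 78 mm behind the grasp point.
Start: joints at [-1.432, 0.245, 1.558, -0, 1.339, -0.174], TCP at [0.2, -0.618, 0.213] pointing down, gripper open.
Joint ranges: [-3.13, 3.13], [-1.02, 2.26], [0.13, 2.54], [-0.95, 4.09], [0.21, 2.88], [-2.74, 2.74]. Speed limits (rad/s): [2.57, 2.57, 3.14, 3.14, 3.14, 3.14].

## Interface

Orientations are given as [roll, pitch, yaw] about the fixed x, y, z axes, in that order (R = Rz(yaw) Ry(pitch) Rx(roll)).
In Python, from workcell import manip gives the robot as it stands.
- The arm moves only by the tool play_rows, never from a script. Its argument "commands" is a list of rows, each an object with "dp": the shift along the tool's x, y, z in cm, a list of three; "roll": the turn about the tool's z in rad. In form: [{"dp": [dx, dy, dz], "roll": roll}, ...]. A call has 1 to 10 rows; each row is the pose to reach, as a shift and turn from the pose commanded when the call began, along the tool's axes at that moment; what a row does not reach only later rows make up. A row lasts 1/10 s, in which the tool goes at most 50 mm and 8.59 degrees, less where a joint would pass 70% of its speed; a pose out of reach is approached as far as the arm can. A call with a gripper value outside its range is refused whole. "hand" is the closure, from 0 (fully open) to 1 (shut), set as the call begins (left out, the last holds). The fingers move at their own pace and stop on an object; "grip_force" is the grip in N (left out, the last holds). Time passes only in rows, so rows that repeat a pose let the fingers close. It gives the time, the measured TCP pose, the force, the opening and the grip force at its end, in the units of the state.
- manip.get_obs(): the state, without advancing time (a new reading comes with each control period).
- manip.snapshot(name): name is "side" or "top" or "wrist"; returns the picture (384x512x3 uint8, red, green, blue); there is no depth.
- manip.camera_info(name): a dict with "fx", "fy", "cx", "cy" (pixels), "origin" and "orientation" of the camera in the world; the wrist camera has in their place "mount" (4x4, takes a point from camera to tool coordinates, whose origin is the TCP and whose axes are the flange's). Camera axes: x right, y up, looking along -z (the intrinsics and any distortion apply to the point x, -y, -z); pixel columns grow to the right and rows downward; lengths in m; the calibration is good to about 2 mm. A picture is of the moment at which its call begins: read the wrist's pose just before it. camera_info takes no time and is no camera call.
- manip.close_job(): hands the job in; it is judged then, once.
Trained networks look in the newest picture that a camera, given by its name, has taken for a name from the list of things; names that differ only in an ending like _2 or _b are one class to them, and where a whole thing is asked for, a point or a joint stands for the part that bears it (a point fixed in the world has none). Each returns a list of dicts, best first, with "confidence" (0 to 1); they miss things now and then, are a little off and sometimes report something else, mostly with a low value. They report only what shows in the picture. A call takes as long as a camera call.
- manip.spot_in(camera, label): "location" ([column, row] in pixels, amid what is visible of it).
- manip.silhouettes(camera, label): "region" (384x512 bool, what is visible of it) and "location" ([column, row] in pixels, amid what is visible of it).
- manip.pinpoint(camera, label): "location" ([column, row] in pixels: a listed point, or the origin of a listed thing).
The state is a dict: "time": time; "joint_positions": joint angles; "qvel": joint speeds; "tau": joint torques, N m; "position": TCP position; "eef_rot": TCP orientation; "wrist_force": force on the tool from outside, world axes, zero at the start; "torque": the same for the moment, N m; "width": opening from 0.0 (shut) to 1.0 (fully open); "grasp_force": force on a finger pad.
Only numpy, scipy, OpenCV 4.12 (cv2) and the standard library are available. Lean on these libraries where they do the work, as an engineer would, in place of code of your own. Each camera call takes 0.05 s, during which the arm holds its last target. There are 200 camera calls.

## Working session

There is one attempt and no reset: what is moved stays moved. The work goes in short steps, Python scripts to look and compute and a tool call to move; the robot and the scene stay as the last step left them, time stands still between calls to the robot, and variables do not carry over. Pictures are saved under pics/ and viewed, at most 10 in all, crops included, and the job is handed in when it is done.

Besides the shell and the picture viewer there is one more tool, called after "Emit:" as name(argument=value, ...) on one line, values as JSON. play_rows: Moves the arm, as the interface text tells. Its arguments: {"type":"object","properties":{"commands":{"type":"array","items":{"type":"object","properties":{"dp":{"type":"array","items":{"type":"number"}},"roll":{"type":"number"}}}},"hand":{"type":"number"},"grip_force":{"type":"number"}},"required":["commands"]}

```bash
mkdir -p pics; ls; python3 - <<'E'
from workcell import manip
import cv2,numpy as np
o=manip.get_obs();print(o)
for c in ["top","side","wrist"]:
    im=manip.snapshot(c);cv2.imwrite(f"pics/{c}0.png",im[:,:,::-1]);print(c,manip.camera_info(c))
a=[cv2.imread(f"pics/{c}0.png") for c in["top","side","wrist"]]
cv2.imwrite("pics/top0b.png",cv2.resize(a[0],(800,600)))
for l in ["pump","cover_top","nut_a_axis","nut_a_tip","nut_b_axis","nut_c_axis","hexkeys","oil","level"]:
    print(l,[(np.round(d["location"],1).tolist(),round(d["confidence"],2)) for d in manip.pinpoint("top",l)])
E
```

```text
pics
{'time': 0.0, 'joint_positions': array([-1.43207598e+00,  2.45783590e-01,  1.55898592e+00, -1.34863516e-05,
        1.33868658e+00, -1.74081303e-01]), 'qvel': array([ 0.00079133,  0.00064313,  0.00059934, -0.00019629,  0.00023169,
       -0.00073154]), 'tau': array([ 4.48946303e-04, -4.15836024e+01, -3.14598799e+01,  6.85217860e-02,
        3.32236954e-02, -1.74898437e-04]), 'position': array([ 0.19995482, -0.61787765,  0.21237995]), 'eef_rot': array([-3.13975511e+00, -3.09832606e-04,  3.12804482e-01]), 'wrist_force': array([-1.15793566, -0.03335893, -0.02791927]), 'torque': array([0.04561081, 0.00491462, 0.04103488]), 'grasp_force': 0.0, 'width': 1.0022472582587645}
top {'fx': 436.2213449026854, 'fy': 436.2213449026854, 'cx': 254.6427769065207, 'cy': 191.24081625798678, 'origin': array([0.34257294, 0.06206372, 1.16709751]), 'orientation': array([ 0.19688624,  0.02793757, -1.57950638])}
side {'fx': 349.92518281699387, 'fy': 349.92518281699387, 'cx': 256.5388620004807, 'cy': 190.21132274362517, 'origin': array([0.3918666 , 0.83501543, 0.70300017]), 'orientation': array([ 0.876851
[... 187 characters left out ...]
-01,  2.26738161e-01,
         6.55935141e-02],
       [ 9.99999825e-01,  4.37304846e-05, -5.90539239e-04,
        -2.57687076e-04],
       [-5.85074456e-04,  2.26738175e-01, -9.73955573e-01,
        -1.71138700e-01],
       [ 0.00000000e+00,  0.00000000e+00,  0.00000000e+00,
         1.00000000e+00]])}
pump [([335.0, 202.7], 0.6), ([110.3, 188.2], 0.32), ([321.3, 222.9], 0.2)]
cover_top [([336.9, 198.8], 0.71)]
nut_a_axis [([309.5, 175.8], 0.44)]
nut_a_tip [([297.1, 190.0], 0.56), ([266.1, 206.1], 0.51)]
nut_b_axis [([353.8, 166.9], 0.51), ([342.6, 157.1], 0.18)]
nut_c_axis [([369.0, 210.9], 0.49)]
hexkeys [([399.8, 185.6], 0.8), ([339.4, 155.3], 0.24)]
oil [([119.4, 265.4], 0.69)]
level []
```

View pics/top0b.png

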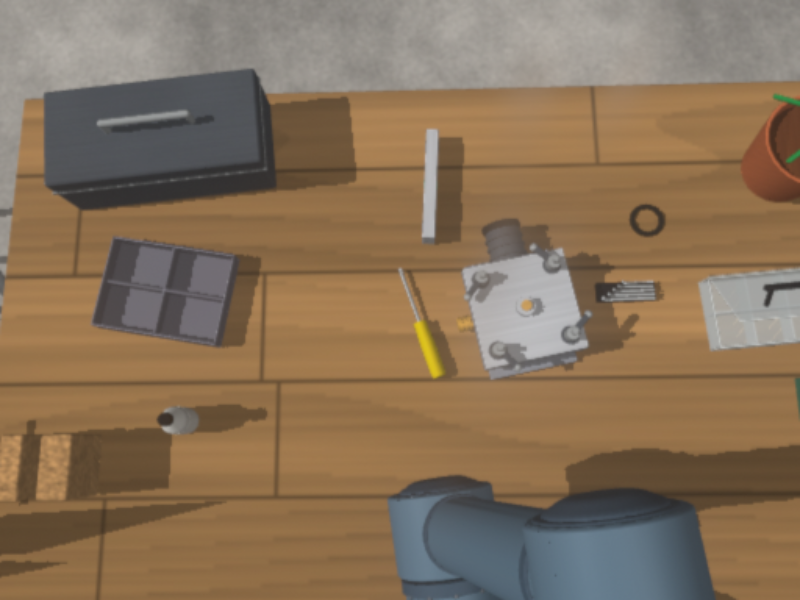

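View pics/side0.png

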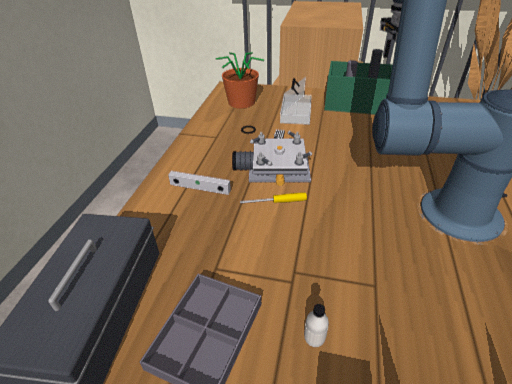

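The pictures show the pump at about (525,312) in the enlarged top view, with the motor pointing up (+x) and the spigot left (+y). The hubs are at a(481,279), b(553,262), c(572,334) and d(498,350). The hex keys are just to its right, at (627,291).

```bash
cat > h.py <<'E'
import numpy as np
from scipy.spatial.transform import Rotation as Rn
from workcell import manip
def campose(c,o=None):
    i=manip.camera_info(c); 
    if "mount" in i:
        o=o or manip.get_obs(); T=np.eye(4);T[:3,:3]=Rn.from_euler("xyz",o["eef_rot"]).as_matrix();T[:3,3]=o["position"]
        T=T@np.array(i["mount"]); return i,T[:3,:3],T[:3,3]
    return i,Rn.from_euler("xyz",i["orientation"]).as_matrix(),np.array(i["origin"])
def px2w(c,p,z,o=None):
    i,R,t=campose(c,o); d=R@np.array([(p[0]-i["cx"])/i["fx"],-(p[1]-i["cy"])/i["fy"],-1])
    return t+d*(z-t[2])/d[2]
def w2px(c,P,o=None):
    i,R,t=campose(c,o); q=R.T@(np.array(P)-t); return np.array([i["cx"]+i["fx"]*q[0]/-q[2],i["cy"]-i["fy"]*q[1]/-q[2]])
E
python3 - <<'E'
from h import *
for n,p,z in [("cov",(336.9,198.8),.067),("a",(308,178),.093),("b",(354,167),.093),("c",(366,213),.093),("d",(319,224),.093),("hex",(400,186),.0)]:
    print(n,px2w("top",p,z).round(3))
print(Rn.from_euler("xyz",manip.get_obs()["eef_rot"]).as_matrix().round(2))
E
```

```text
cov [ 0.54  -0.119  0.067]
a [ 0.589 -0.044  0.093]
b [ 0.616 -0.161  0.093]
c [ 0.498 -0.184  0.093]
d [ 0.473 -0.068  0.093]
hex [ 0.585 -0.302  0.   ]
[[ 0.95  0.31  0.  ]
 [ 0.31 -0.95  0.  ]
 [ 0.   -0.   -1.  ]]
```

Emit:
play_rows(commands=[{"dp": [0, 0, -5]}, {"dp": [0, 0, -10]}, {"dp": [4, -3, -13]}, {"dp": [8, -6, -13]}, {"dp": [12, -9, -13]}, {"dp": [16, -12, -13]}, {"dp": [20, -15.5, -13]}, {"dp": [24, -18.6, -13]}, {"dp": [28, -21.7, -13]}, {"dp": [32, -24.8, -13]}], hand=1, grip_force=20)

```text
schema error: expected keys dp, roll
```

Emit:
play_rows(commands=[{"dp": [4, -3.1, 0]}, {"dp": [8, -6.2, 0]}, {"dp": [12, -9.3, 2]}, {"dp": [16, -12.4, 5]}, {"dp": [16, -12.4, 8]}, {"dp": [16, -12.4, 8]}, {"dp": [16, -12.4, 8]}])

```text
schema error: expected keys dp, roll
```

Emit:
play_rows(commands=[{"dp": [0, 0, -5], "roll": 0}, {"dp": [0, 0, -10], "roll": 0}, {"dp": [4, -3, -13], "roll": 0}, {"dp": [8, -6, -13], "roll": 0}, {"dp": [12, -9, -13], "roll": 0}, {"dp": [16, -12, -13], "roll": 0}, {"dp": [20, -15.5, -13], "roll": 0}, {"dp": [24, -18.6, -13], "roll": 0}, {"dp": [28, -21.7, -13], "roll": 0}, {"dp": [32, -24.8, -13], "roll": 0}], hand=1, grip_force=20)

```text
time: 1.6
position: [0.4221, -0.2923, 0.3438]
eef_rot: [3.141, -0.0, 0.312]
wrist_force: [0.7, 0.4, 0.2]
width: 0.188
grasp_force: 0.0
```

Emit:
play_rows(commands=[{"dp": [4, -3.1, 0], "roll": 0}, {"dp": [8, -6.2, 0], "roll": 0}, {"dp": [12, -9.3, 2], "roll": 0}, {"dp": [16, -12.4, 5], "roll": 0}, {"dp": [16, -12.4, 8], "roll": 0}, {"dp": [16, -12.4, 8], "roll": 0}, {"dp": [16, -12.4, 8], "roll": 0}])

```text
time: 2.3
position: [0.5351, -0.1271, 0.2637]
eef_rot: [-3.141, 0.001, 0.313]
wrist_force: [0.9, -0.2, 0.1]
width: 0.004
grasp_force: 0.0
```

```bash
python3 - <<'E'
from h import *
import cv2
o=manip.get_obs();print(o["time"],o["position"],o["eef_rot"],o["joint_positions"],o["wrist_force"],o["torque"])
im=manip.snapshot("wrist");cv2.imwrite("pics/w1.png",cv2.resize(im[:,:,::-1],(800,600)))
for l in ["cover_top","nut_a_axis","nut_a_tip"]:
    for d in manip.pinpoint("wrist",l): print(l,np.round(d["location"],1),round(d["confidence"],2),px2w("wrist",d["location"],{"c":.067,"x":.093,"p":.086}[l[0] if l[0]=="c" else ("x" if "axis" in l else "p")],o).round(4))
E
```

```text
2.3 [ 0.53511561 -0.12709576  0.26367473] [-3.14117638e+00  8.85915865e-04  3.13035631e-01] [-4.39222135e-01 -2.84790691e-02  1.76189989e+00 -3.05381823e-04
  1.40910312e+00  8.18588049e-01] [ 0.8872729  -0.18316648  0.07729523] [-0.03753119  0.02120532  0.02936892]
cover_top [251.1 164.6] 0.6 [ 0.5481 -0.1171  0.067 ]
nut_a_axis [196.6 104.7] 0.74 [ 0.5939 -0.0431  0.093 ]
```

View pics/w1.png

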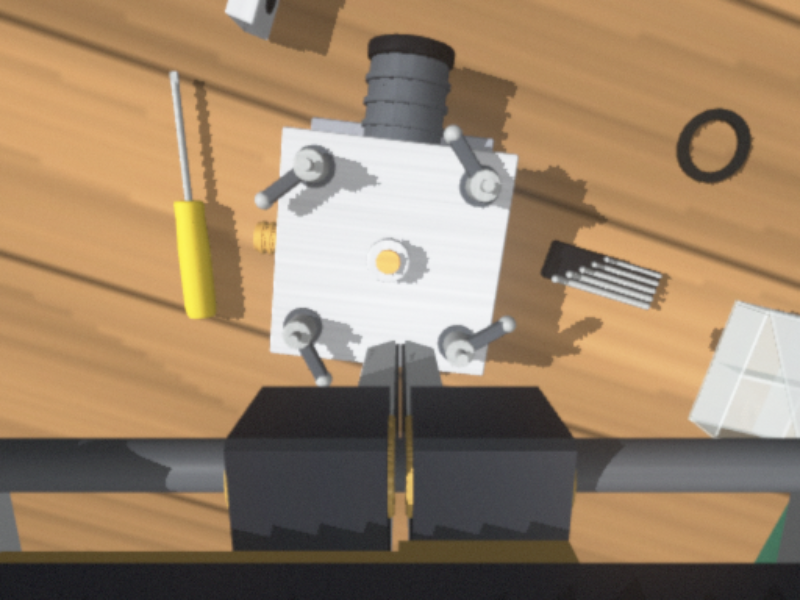

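The wrist view (800x600) shows these hub/tip pairs: a (313,164)/(264,200), b (484,185)/(453,133), c (459,346)/(508,324), d (301,328)/(322,379). The hex keys are right of the cover at (605,275).

```bash
python3 - <<'E'
from h import *
o=manip.get_obs()
H=dict(a=((313,164),(264,200)),b=((484,185),(453,133)),c=((459,346),(508,324)),d=((301,328),(322,379)))
C=dict(a=(.06,.06),b=(.06,-.06),c=(-.06,-.06),d=(-.06,.06))
k=.64
A=np.array([px2w("wrist",np.array(H[n][0])*k,.093,o)[:2] for n in "abcd"]);B=np.array([C[n] for n in "abcd"])
T=np.array([px2w("wrist",np.array(H[n][1])*k,.086,o)[:2] for n in "abcd"])
m=A.mean(0); th=np.angle(np.sum((A-m)@[1,1j]*np.conj(B@[1,1j])));c,s=np.cos(th),np.sin(th)
F=m+B@np.array([[c,s],[-s,c]])
print(m.round(4),th.round(3))
for n,a,f,t in zip("abcd",A,F,T):
    d=t-f;print(n,a.round(4),f.round(4),"err",(a-f).round(4),"tip",t.round(4),"r",np.hypot(*d).round(4),"ang",np.arctan2(d[1],d[0]).round(3))
for n,p,z in [("motor",(410,90),.06),("cover c",(388,262),.086),("hex",(606,275),.03)]:print(n,px2w("wrist",np.array(p)*k,z,o).round(3))
for l in ["cover_top","nut_a_axis","nut_b_axis"]:
  manip.snapshot("top")
  for d in manip.pinpoint("top",l): print(l,d["confidence"],px2w("top",d["location"],.067 if l[0]=="c" else .093).round(4))
E
```

```text
[ 0.5512 -0.1164] 0.193
a [ 0.5966 -0.0482] [ 0.5986 -0.046 ] err [-0.002  -0.0022] tip [ 0.5628 -0.021 ] r 0.0436 ang 2.531
b [ 0.6189 -0.1624] [ 0.6216 -0.1638] err [-0.0027  0.0013] tip [ 0.6451 -0.1318] r 0.0397 ang 0.936
c [ 0.5057 -0.1842] [ 0.5038 -0.1868] err [0.0018 0.0025] tip [ 0.5309 -0.2146] r 0.0389 ang -0.8
d [ 0.4836 -0.0707] [ 0.4808 -0.069 ] err [ 0.0028 -0.0017] tip [ 0.4474 -0.0956] r 0.0427 ang -2.469
motor [ 0.667 -0.095  0.06 ]
cover c [ 0.548 -0.116  0.086]
hex [ 0.585 -0.295  0.03 ]
cover_top 0.68 [ 0.5459 -0.1201  0.067 ]
nut_a_axis 0.74 [0.3754 0.4198 0.093 ]
nut_a_axis 0.49 [ 0.5949 -0.0447  0.093 ]
```

Emit:
play_rows(commands=[{"dp": [0, 0, 0], "roll": -0.14}, {"dp": [0, 0, 0], "roll": -0.28}, {"dp": [0, 0, 0], "roll": -0.42}, {"dp": [0, 0, 0], "roll": -0.56}, {"dp": [0, 0, 0], "roll": -0.7}, {"dp": [0, 0, 0], "roll": -0.84}, {"dp": [0, 0, 0], "roll": -0.98}, {"dp": [0, 0, 0], "roll": -1.12}, {"dp": [0, 0, 0], "roll": -1.26}, {"dp": [0, 0, 0], "roll": -1.4}])

```text
time: 3.8
position: [0.5354, -0.127, 0.2635]
eef_rot: [3.142, 0.0, 1.718]
wrist_force: [-0.6, -0.4, -0.3]
width: 0.003
grasp_force: 0.0
```

Emit:
play_rows(commands=[{"dp": [0, 0, 0], "roll": -0.14}, {"dp": [0, 0, 0], "roll": -0.28}, {"dp": [0, 0, 0], "roll": -0.42}, {"dp": [0, 0, 0], "roll": -0.56}, {"dp": [0, 0, 0], "roll": -0.7}, {"dp": [0, 0, 0], "roll": -0.84}, {"dp": [0, 0, 0], "roll": -0.98}, {"dp": [0, 0, 0], "roll": -1.12}, {"dp": [0, 0, 0], "roll": -1.26}, {"dp": [0, 0, 0], "roll": -1.4}])

```text
time: 4.8
position: [0.5354, -0.1269, 0.2635]
eef_rot: [3.142, 0.0, 3.119]
wrist_force: [-0.9, -0.3, -0.9]
width: 0.003
grasp_force: 0.0
```

Emit:
play_rows(commands=[{"dp": [0, 0, 0], "roll": -0.14}, {"dp": [0, 0, 0], "roll": -0.28}, {"dp": [0, 0, 0], "roll": -0.42}, {"dp": [0, 0, 0], "roll": -0.56}, {"dp": [0, 0, 0], "roll": -0.7}, {"dp": [0, 0, 0], "roll": -0.84}, {"dp": [0, 0, 0], "roll": -0.94}, {"dp": [0, 0, 0], "roll": -0.94}])

```text
time: 5.6
position: [0.5503, -0.0829, 0.2612]
eef_rot: [-3.124, -0.04, -2.295]
wrist_force: [-0.3, -0.7, -0.6]
width: 0.007
grasp_force: 0.0
```

```bash
cat >> h.py <<'E'
cx,cy,th=.549,-.1175,.193
def axis(n):
    b=dict(a=(.06,.06),b=(.06,-.06),c=(-.06,-.06),d=(-.06,.06))[n];c,s=np.cos(th),np.sin(th)
    return np.array([cx+c*b[0]-s*b[1],cy+s*b[0]+c*b[1]])
PHI=dict(a=2.48,b=.91,c=-.74,d=-2.46)
def togo(n,z=.082,L=.035,off=.0235,phi=None):
    o=manip.get_obs();p=PHI[n] if phi is None else phi;u=np.array([np.cos(p),np.sin(p)]);m=np.array([-u[1],u[0]])
    g=np.r_[axis(n)+L*u+off*m,z];R=Rn.from_euler("xyz",o["eef_rot"]).as_matrix()
    print("t",o["time"],"pos",o["position"].round(4),"yaw",o["eef_rot"][2].round(3),"want",[np.round((p+k*np.pi/2+np.pi)%(2*np.pi)-np.pi,3) for k in(1,-1)],"q1,6",o["joint_positions"][[0,5]].round(3))
    print("goal",g.round(4),"dp cm",(R.T@(g-o["position"])*100).round(2))
def feel(n,k=1):
    r=[]
    for i in range(k):
        if i: manip.snapshot("wrist")
        o=manip.get_obs();F=o["wrist_force"];d=o["position"][:2]-axis(n);M=o["torque"][2]+d[0]*F[1]-d[1]*F[0]
        r.append([*F,o["torque"][2],M])
    d=o["position"][:2]-axis(n)
    print("t",o["time"],"F,Mz,Maxis",np.mean(r,0).round(3),"sd",np.std(r,0).round(3),"finger ang",np.arctan2(d[1],d[0]).round(3),"rad",np.hypot(*d).round(4),"z",o["position"][2].round(4),"q6",o["joint_positions"][5].round(3))
E
python3 - <<'E'
from h import *
togo("a"); feel("a",4)
E
```

```text
t 5.6 pos [ 0.5503 -0.0829  0.2612] yaw -2.295 want [np.float64(-2.232), np.float64(0.909)] q1,6 [-0.331 -2.741]
goal [ 0.5543 -0.0441  0.082 ] dp cm [-3.88  2.58 17.74]
t 5.75 F,Mz,Maxis [-0.033 -0.543  0.019  0.004  0.028] sd [0.279 0.51  0.386 0.019 0.02 ] finger ang -2.453 rad 0.0602 z 0.2615 q6 -2.741
```

Emit:
play_rows(commands=[{"dp": [0, 0, 0], "roll": 0.08}, {"dp": [0, 0, 0], "roll": 0.16}, {"dp": [0, 0, 0], "roll": 0.16}, {"dp": [0, 0, 0], "roll": 0.16}])

```text
time: 6.15
position: [0.5499, -0.0858, 0.2616]
eef_rot: [-3.117, -0.037, -2.459]
wrist_force: [0.2, 0.7, -0.0]
width: 0.007
grasp_force: 0.0
```

```bash
python3 - <<'E'
from h import *
togo("a"); print(manip.get_obs()["eef_rot"])
E
```

```text
t 6.15 pos [ 0.5499 -0.0858  0.2616] yaw -2.459 want [np.float64(-2.232), np.float64(0.909)] q1,6 [-0.336 -2.583]
goal [ 0.5543 -0.0441  0.082 ] dp cm [-3.63  3.39 17.76]
[-3.11690967 -0.03671408 -2.45876955]
```

Emit:
play_rows(commands=[{"dp": [-1.8, 1.7, 2], "roll": -0.04}, {"dp": [-3.63, 3.39, 6], "roll": -0.08}, {"dp": [-3.63, 3.39, 10], "roll": -0.08}, {"dp": [-3.63, 3.39, 13.5], "roll": -0.08}, {"dp": [-3.63, 3.39, 15.5], "roll": -0.08}, {"dp": [-3.63, 3.39, 17], "roll": -0.08}, {"dp": [-3.63, 3.39, 17.76], "roll": -0.08}, {"dp": [-3.63, 3.39, 17.76], "roll": -0.08}])

```text
time: 6.95
position: [0.5543, -0.0435, 0.0814]
eef_rot: [-3.121, -0.039, -2.379]
wrist_force: [-0.3, 0.7, 0.6]
width: 0.004
grasp_force: 0.0
```

```bash
python3 - <<'E'
from h import *
import cv2
togo("a"); 
cv2.imwrite("pics/w2.png",manip.snapshot("wrist")[:,:,::-1]);feel("a",4)
E
```

```text
t 6.95 pos [ 0.5543 -0.0435  0.0814] yaw -2.379 want [np.float64(-2.232), np.float64(0.909)] q1,6 [-0.26 -2.57]
goal [ 0.5543 -0.0441  0.082 ] dp cm [ 0.04 -0.05 -0.05]
t 7.15 F,Mz,Maxis [ 0.291  0.32   0.239 -0.011 -0.025] sd [0.379 0.396 0.148 0.025 0.025] finger ang 3.057 rad 0.041 z 0.0833 q6 -2.57
```

View pics/w2.png

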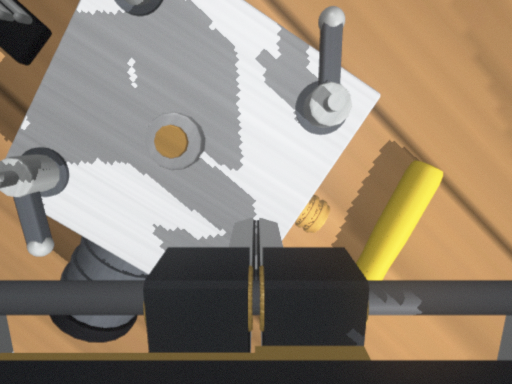

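The picture shows the closed fingers just off nut a's lever, with the cover's free edge ahead of them. Nuts b and d are untouched, and nothing else is near.

```bash
cat >> h.py <<'E'
def rows(n,ths):
    o=manip.get_obs();R=Rn.from_euler("xyz",o["eef_rot"]).as_matrix();p=(R.T@(np.r_[axis(n),o["position"][2]]-o["position"]))[:2]*100
    print("p",p.round(2))
    for t in ths:
        c,s=np.cos(t),np.sin(t);print(t,(p-np.array([c*p[0]-s*p[1],s*p[0]+c*p[1]])).round(2))
E
python3 - <<'E'
from h import *
rows("a",[.035,.07,.1,.14,.2,.3,.4,.5,.6,.7,.8,.9,1.0])
E
```

```text
p [-2.71 -3.08]
0.035 [-0.11  0.09]
0.07 [-0.22  0.18]
0.1 [-0.32  0.26]
0.14 [-0.46  0.35]
0.2 [-0.67  0.48]
0.3 [-1.03  0.66]
0.4 [-1.41  0.81]
0.5 [-1.81  0.92]
0.6 [-2.21  1.  ]
0.7 [-2.62  1.03]
0.8 [-3.03  1.01]
0.9 [-3.44  0.96]
1.0 [-3.84  0.87]
```

Emit:
play_rows(commands=[{"dp": [-0.32, 0.26, 0], "roll": 0.1}, {"dp": [-0.67, 0.48, 0], "roll": 0.2}, {"dp": [-1.03, 0.66, 0], "roll": 0.3}, {"dp": [-1.41, 0.81, 0], "roll": 0.4}, {"dp": [-1.81, 0.92, 0], "roll": 0.5}, {"dp": [-2.21, 1.0, 0], "roll": 0.6}, {"dp": [-2.62, 1.03, 0], "roll": 0.7}, {"dp": [-3.03, 1.01, 0], "roll": 0.8}, {"dp": [-3.44, 0.96, 0], "roll": 0.9}, {"dp": [-3.84, 0.87, 0], "roll": 1.0}])

```text
time: 8.15
position: [0.5765, -0.0107, 0.0812]
eef_rot: [-3.097, -0.002, 2.901]
wrist_force: [-2.0, -1.6, 0.5]
width: 0.005
grasp_force: 0.7
```

```bash
python3 - <<'E'
from h import *
import cv2
feel("a",3);rows("a",[])
im=manip.snapshot("top")[150:250,280:400,::-1];cv2.imwrite("pics/t2.png",cv2.resize(im,(720,600),interpolation=2))
E
```

```text
t 8.25 F,Mz,Maxis [-1.715 -0.602  0.584 -0.031  0.043] sd [0.247 1.073 0.208 0.025 0.014] finger ang 2.063 rad 0.0415 z 0.0811 q6 -1.504
p [-2.76 -3.09]
```

View pics/t2.png

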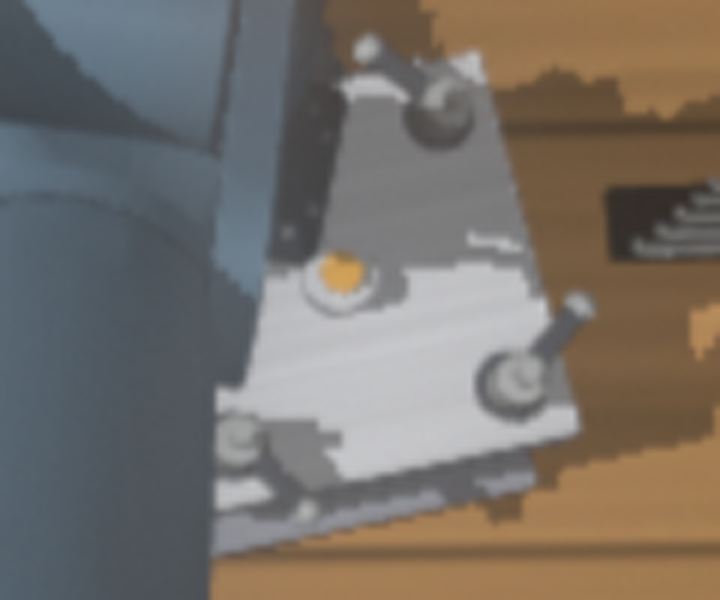

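The lever is moving under light drag (about 1.8 N). The crop shows b, c and d unmoved. Next, another radian.

Emit:
play_rows(commands=[{"dp": [-0.32, 0.26, 0], "roll": 0.1}, {"dp": [-0.67, 0.48, 0], "roll": 0.2}, {"dp": [-1.03, 0.66, 0], "roll": 0.3}, {"dp": [-1.41, 0.81, 0], "roll": 0.4}, {"dp": [-1.81, 0.92, 0], "roll": 0.5}, {"dp": [-2.21, 1.0, 0], "roll": 0.6}, {"dp": [-2.62, 1.03, 0], "roll": 0.7}, {"dp": [-3.03, 1.01, 0], "roll": 0.8}, {"dp": [-3.44, 0.96, 0], "roll": 0.9}, {"dp": [-3.84, 0.87, 0], "roll": 1.0}])

```text
time: 9.3
position: [0.615, -0.0108, 0.0796]
eef_rot: [-3.115, 0.034, 1.903]
wrist_force: [-2.2, 1.3, -1.1]
width: 0.002
grasp_force: 0.8
```

```bash
python3 - <<'E'
from h import *
feel("a",3);rows("a",[])
E
```

```text
t 9.4 F,Mz,Maxis [-1.562  0.816 -0.981 -0.002  0.069] sd [0.556 0.345 0.158 0.025 0.02 ] finger ang 1.081 rad 0.0408 z 0.0798 q6 -0.496
p [-2.76 -2.99]
```

Emit:
play_rows(commands=[{"dp": [-0.22, 0.18, 0], "roll": 0.07}, {"dp": [-0.46, 0.35, 0], "roll": 0.14}, {"dp": [-0.46, 0.35, 0], "roll": 0.14}])

```text
time: 9.7
position: [0.6202, -0.0142, 0.0798]
eef_rot: [-3.12, 0.039, 1.768]
wrist_force: [-1.2, -0.2, -0.1]
width: 0.002
grasp_force: 0.5
```

```bash
cat > f.py <<'E'
import sys
from h import *
feel(sys.argv[1],int(sys.argv[2]) if len(sys.argv)>2 else 2)
E
python3 f.py a
```

```text
t 9.75 F,Mz,Maxis [-0.859  0.102 -0.75  -0.025  0.006] sd [0.321 0.288 0.694 0.006 0.002] finger ang 0.944 rad 0.0406 z 0.0798 q6 -0.361
```

Emit:
play_rows(commands=[{"dp": [-0.22, 0.18, 0], "roll": 0.07}, {"dp": [-0.46, 0.35, 0], "roll": 0.14}, {"dp": [-0.46, 0.35, 0], "roll": 0.14}])

```text
time: 10.05
position: [0.6246, -0.0181, 0.0799]
eef_rot: [-3.126, 0.041, 1.628]
wrist_force: [-0.8, 1.1, -0.5]
width: 0.007
grasp_force: 0.5
```

```bash
python3 f.py a
```

```text
t 10.1 F,Mz,Maxis [-0.919  0.942 -0.592 -0.012  0.041] sd [0.162 0.112 0.08  0.017 0.016] finger ang 0.798 rad 0.0405 z 0.08 q6 -0.226
```

Emit:
play_rows(commands=[{"dp": [-0.22, 0.18, 0], "roll": 0.07}, {"dp": [-0.46, 0.35, 0], "roll": 0.14}, {"dp": [-0.46, 0.35, 0], "roll": 0.14}])

```text
time: 10.4
position: [0.6284, -0.0225, 0.0801]
eef_rot: [-3.132, 0.043, 1.487]
wrist_force: [-0.3, 0.9, -0.9]
width: 0.006
grasp_force: 0.5
```

Emit:
play_rows(commands=[{"dp": [-0.22, 0.18, 0], "roll": 0.07}, {"dp": [-0.46, 0.35, 0], "roll": 0.14}, {"dp": [-0.46, 0.35, 0], "roll": 0.14}])

```text
time: 10.7
position: [0.6316, -0.0274, 0.0802]
eef_rot: [-3.139, 0.044, 1.348]
wrist_force: [-0.9, 1.4, -1.2]
width: 0.007
grasp_force: 0.5
```

Emit:
play_rows(commands=[{"dp": [-0.22, 0.18, 0], "roll": 0.07}, {"dp": [-0.46, 0.35, 0], "roll": 0.14}, {"dp": [-0.46, 0.35, 0], "roll": 0.14}])

```text
time: 11.0
position: [0.634, -0.0327, 0.0805]
eef_rot: [3.138, 0.044, 1.208]
wrist_force: [0.8, 1.7, 0.3]
width: 0.004
grasp_force: 0.5
```

Emit:
play_rows(commands=[{"dp": [-0.22, 0.18, 0], "roll": 0.07}, {"dp": [-0.46, 0.35, 0], "roll": 0.14}, {"dp": [-0.46, 0.35, 0], "roll": 0.14}])

```text
time: 11.3
position: [0.6356, -0.0382, 0.0807]
eef_rot: [3.132, 0.043, 1.068]
wrist_force: [-0.3, 0.1, -1.0]
width: 0.005
grasp_force: 0.5
```

Emit:
play_rows(commands=[{"dp": [-0.22, 0.18, 0], "roll": 0.07}, {"dp": [-0.46, 0.35, 0], "roll": 0.14}, {"dp": [-0.46, 0.35, 0], "roll": 0.14}])

```text
time: 11.6
position: [0.6363, -0.0433, 0.0807]
eef_rot: [3.127, 0.041, 0.928]
wrist_force: [0.2, 3.4, -1.6]
width: 0.005
grasp_force: 1.6
```

```bash
python3 f.py a 4; python3 - <<'E'
from h import *
import cv2
o=manip.get_obs();manip.snapshot("wrist");manip.snapshot("side")
for c in("wrist","side"):
  print(c,[(d["location"],round(d["confidence"],2),px2w(c,d["location"],.083,o).round(3)) for d in manip.pinpoint(c,"nut_a_tip")])
print("expect a tip side",w2px("side",[*axis("a"),.09]))
cv2.imwrite("pics/s3.png",cv2.resize(manip.snapshot("side")[110:220,210:350,::-1],(760,600),interpolation=2))
E
```

```text
t 11.75 F,Mz,Maxis [ 0.539  3.794 -1.153 -0.007  0.143] sd [0.215 0.767 0.272 0.009 0.027] finger ang 0.094 rad 0.0401 z 0.0807 q6 0.438
wrist []
side [([252.0, 155.6], 0.5, array([ 0.623, -0.052,  0.083]))]
expect a tip side [259.98593426 155.48558905]
```

View pics/s3.png

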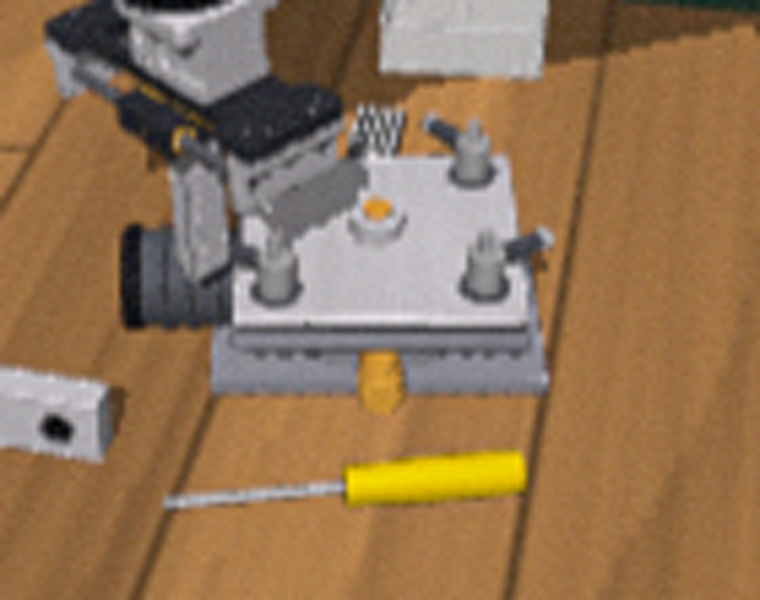

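The side crop shows the fingers against a's lever, and the force is up to 3.8 N, so nut a has started to bite. From here I take fine steps.

Emit:
play_rows(commands=[{"dp": [-0.11, 0.09, 0], "roll": 0.035}, {"dp": [-0.22, 0.18, 0], "roll": 0.07}, {"dp": [-0.22, 0.18, 0], "roll": 0.07}])

```text
time: 12.3
position: [0.6364, -0.046, 0.0807]
eef_rot: [3.125, 0.039, 0.854]
wrist_force: [0.4, 6.9, -1.2]
width: 0.003
grasp_force: 2.7
```

```bash
python3 f.py a 4
```

```text
t 12.45 F,Mz,Maxis [ 0.335  6.933 -1.427 -0.019  0.258] sd [0.276 0.056 0.259 0.042 0.044] finger ang 0.028 rad 0.04 z 0.0807 q6 0.506
```

Emit:
play_rows(commands=[{"dp": [-0.08, 0.06, 0], "roll": 0.025}, {"dp": [-0.16, 0.13, 0], "roll": 0.05}, {"dp": [-0.16, 0.13, 0], "roll": 0.05}])

```text
time: 12.75
position: [0.6364, -0.0476, 0.0807]
eef_rot: [3.123, 0.038, 0.804]
wrist_force: [1.0, 7.3, -1.8]
width: 0.006
grasp_force: 3.4
```

```bash
python3 f.py a 4
```

```text
t 12.9 F,Mz,Maxis [ 1.386  7.67  -2.239 -0.016  0.291] sd [0.454 0.483 0.341 0.03  0.041] finger ang -0.011 rad 0.04 z 0.0807 q6 0.553
```

Emit:
play_rows(commands=[{"dp": [-0.06, 0.05, 0], "roll": 0.018}, {"dp": [-0.12, 0.1, 0], "roll": 0.037}, {"dp": [-0.12, 0.1, 0], "roll": 0.037}])

```text
time: 13.2
position: [0.6364, -0.0487, 0.0808]
eef_rot: [3.122, 0.036, 0.767]
wrist_force: [2.5, 8.8, -1.7]
width: -0.0
grasp_force: 3.9
```

```bash
python3 f.py a 5
```

```text
t 13.4 F,Mz,Maxis [ 1.988  9.145 -2.473 -0.05   0.319] sd [0.449 0.545 0.44  0.022 0.02 ] finger ang -0.04 rad 0.0401 z 0.0808 q6 0.587
```

Emit:
play_rows(commands=[{"dp": [-0.06, 0.05, 0], "roll": 0.018}, {"dp": [-0.06, 0.05, 0], "roll": 0.018}])

```text
time: 13.6
position: [0.6364, -0.0493, 0.0808]
eef_rot: [3.122, 0.035, 0.749]
wrist_force: [2.8, 9.9, -2.7]
width: 0.005
grasp_force: 4.2
```

```bash
python3 f.py a 4
```

```text
t 13.75 F,Mz,Maxis [ 2.423e+00  9.814e+00 -2.621e+00  4.000e-03  4.020e-01] sd [0.627 0.158 0.295 0.027 0.025] finger ang -0.054 rad 0.04 z 0.0808 q6 0.604
```

Emit:
play_rows(commands=[{"dp": [1.0, 0, 0], "roll": 0}, {"dp": [1.5, 0, -3], "roll": 0}, {"dp": [1.5, 0, -7], "roll": -0.12}, {"dp": [1.5, 0, -10], "roll": -0.26}, {"dp": [1.5, 0, -10], "roll": -0.4}, {"dp": [1.5, 0, -10], "roll": -0.54}, {"dp": [1.5, 0, -10], "roll": -0.68}, {"dp": [1.5, 0, -10], "roll": -0.82}, {"dp": [1.5, 0, -10], "roll": -0.96}, {"dp": [1.5, 0, -10], "roll": -1.1}])

```text
time: 14.75
position: [0.649, -0.0381, 0.1812]
eef_rot: [-3.117, 0.04, 1.856]
wrist_force: [0.2, 0.3, -0.5]
width: 0.002
grasp_force: 0.0
```

Emit:
play_rows(commands=[{"dp": [0, 0, 0], "roll": -0.14}, {"dp": [0, 0, 0], "roll": -0.28}, {"dp": [0, 0, 0], "roll": -0.42}, {"dp": [0, 0, 0], "roll": -0.56}, {"dp": [0, 0, 0], "roll": -0.7}, {"dp": [0, 0, 0], "roll": -0.84}, {"dp": [0, 0, 0], "roll": -0.98}, {"dp": [0, 0, 0], "roll": -1.12}, {"dp": [0, 0, 0], "roll": -1.26}, {"dp": [0, 0, 0], "roll": -1.4}])

```text
time: 15.75
position: [0.649, -0.0382, 0.1812]
eef_rot: [-3.098, -0.017, -3.028]
wrist_force: [-0.6, 0.3, -0.4]
width: 0.003
grasp_force: 0.0
```

Emit:
play_rows(commands=[{"dp": [0, 0, 0], "roll": -0.14}, {"dp": [0, 0, 0], "roll": -0.28}, {"dp": [0, 0, 0], "roll": -0.34}, {"dp": [0, 0, 0], "roll": -0.34}])

```text
time: 16.15
position: [0.6489, -0.0379, 0.1811]
eef_rot: [-3.107, -0.03, -2.694]
wrist_force: [0.2, -0.2, 0.2]
width: 0.007
grasp_force: 0.0
```

```bash
python3 - <<'E'
from h import *
import cv2
togo("c",off=.0195); feel("c",3)
o=manip.get_obs();manip.snapshot("wrist")
for l in("nut_a_tip","nut_a_axis"):
  print(l,[(round(d["confidence"],2),px2w("wrist",d["location"],.088,o).round(4)) for d in manip.pinpoint("wrist",l)])
print({n:axis(n).round(4) for n in "abcd"})
E
```

```text
t 16.15 pos [ 0.6489 -0.0379  0.1811] yaw -2.694 want [np.float64(0.831), np.float64(-2.311)] q1,6 [-0.213 -2.218]
goal [ 0.5406 -0.1971  0.082 ] dp cm [16.35 -9.3  10.74]
t 16.25 F,Mz,Maxis [ 0.511  0.14   0.196 -0.006 -0.062] sd [0.212 0.502 0.23  0.024 0.091] finger ang 0.796 rad 0.2104 z 0.1809 q6 -2.217
nut_a_tip [(0.85, array([ 0.6286, -0.0579,  0.088 ])), (0.2, array([ 0.6445, -0.1298,  0.088 ]))]
nut_a_axis [(0.95, array([ 0.5938, -0.0453,  0.088 ])), (0.43, array([ 0.6435, -0.1299,  0.088 ]))]
{'a': array([ 0.5964, -0.0471]), 'b': array([ 0.6194, -0.1649]), 'c': array([ 0.5016, -0.1879]), 'd': array([ 0.4786, -0.0701])}
```

Emit:
play_rows(commands=[{"dp": [4, -2.3, 0], "roll": -0.02}, {"dp": [8, -4.6, 0.2], "roll": -0.05}, {"dp": [12, -6.9, 0.5], "roll": -0.05}, {"dp": [16.35, -9.3, 1], "roll": -0.05}, {"dp": [16.35, -9.3, 4], "roll": -0.05}, {"dp": [16.35, -9.3, 7], "roll": -0.05}, {"dp": [16.35, -9.3, 9], "roll": -0.05}, {"dp": [16.35, -9.3, 10.74], "roll": -0.05}, {"dp": [16.35, -9.3, 10.74], "roll": -0.05}])

```text
time: 17.3
position: [0.5386, -0.1951, 0.0786]
eef_rot: [-3.114, -0.034, -2.645]
wrist_force: [-0.6, 0.3, -0.5]
width: 0.004
grasp_force: 0.1
```

```bash
python3 - <<'E'
from h import *
togo("c",off=.0195); feel("c",3);rows("c",[.035,.07,.1,.14,.2,.3,.4,.5,.6,.7,.8,.9,1.0])
E
```

```text
t 17.3 pos [ 0.5386 -0.1951  0.0786] yaw -2.645 want [np.float64(0.831), np.float64(-2.311)] q1,6 [-0.525 -2.569]
goal [ 0.5406 -0.1971  0.082 ] dp cm [-0.07 -0.28 -0.33]
t 17.4 F,Mz,Maxis [-0.666  0.164 -0.297 -0.009 -0.008] sd [0.219 0.152 0.183 0.02  0.018] finger ang -0.205 rad 0.0393 z 0.0814 q6 -2.569
p [3.   2.54]
0.035 [ 0.09 -0.1 ]
0.07 [ 0.19 -0.2 ]
0.1 [ 0.27 -0.29]
0.14 [ 0.38 -0.39]
0.2 [ 0.56 -0.55]
0.3 [ 0.89 -0.77]
0.4 [ 1.23 -0.97]
0.5 [ 1.59 -1.13]
0.6 [ 1.96 -1.25]
0.7 [ 2.34 -1.34]
0.8 [ 2.73 -1.38]
0.9 [ 3.13 -1.39]
1.0 [ 3.52 -1.36]
```

Emit:
play_rows(commands=[{"dp": [0.27, -0.29, 0], "roll": 0.1}, {"dp": [0.56, -0.55, 0], "roll": 0.2}, {"dp": [0.89, -0.77, 0], "roll": 0.3}, {"dp": [1.23, -0.97, 0], "roll": 0.4}, {"dp": [1.59, -1.13, 0], "roll": 0.5}, {"dp": [1.96, -1.25, 0], "roll": 0.6}, {"dp": [2.34, -1.34, 0], "roll": 0.7}, {"dp": [2.73, -1.38, 0], "roll": 0.8}, {"dp": [3.13, -1.39, 0], "roll": 0.9}, {"dp": [3.52, -1.36, 0], "roll": 1.0}])

```text
time: 18.4
position: [0.5171, -0.2257, 0.0846]
eef_rot: [-3.098, 0.014, 2.636]
wrist_force: [1.3, -1.7, -2.3]
width: 0.007
grasp_force: 1.4
```

```bash
python3 f.py c 3; python3 -c "
from h import *
rows('c',[])"
```

```text
t 18.5 F,Mz,Maxis [ 1.796 -2.1   -1.679  0.053  0.089] sd [0.382 0.308 0.522 0.013 0.023] finger ang -1.191 rad 0.0407 z 0.0844 q6 -1.637
p [3.14 2.58]
```

Emit:
play_rows(commands=[{"dp": [0.27, -0.29, 0], "roll": 0.07}, {"dp": [0.56, -0.55, 0], "roll": 0.14}, {"dp": [0.89, -0.77, 0], "roll": 0.21}, {"dp": [1.23, -0.97, 0], "roll": 0.28}, {"dp": [1.59, -1.13, 0.05], "roll": 0.35}, {"dp": [1.96, -1.25, 0.1], "roll": 0.42}, {"dp": [2.34, -1.34, 0.15], "roll": 0.49}, {"dp": [2.73, -1.38, 0.2], "roll": 0.56}, {"dp": [3.13, -1.39, 0.2], "roll": 0.63}, {"dp": [3.52, -1.36, 0.2], "roll": 0.7}])

```text
time: 19.5
position: [0.4791, -0.2212, 0.083]
eef_rot: [-3.115, 0.039, 1.94]
wrist_force: [-0.5, -4.3, 1.7]
width: 0.001
grasp_force: 1.5
```

```bash
python3 f.py c 3; python3 -c "
from h import *
rows('c',[.02,.035,.05,.07,.105,.14])"
```

```text
t 19.6 F,Mz,Maxis [-0.558 -3.159  1.49   0.027  0.081] sd [0.309 1.019 0.489 0.032 0.042] finger ang -2.18 rad 0.0398 z 0.0825 q6 -0.971
p [2.21 3.3 ]
0.02 [ 0.07 -0.04]
0.035 [ 0.12 -0.08]
0.05 [ 0.17 -0.11]
0.07 [ 0.24 -0.15]
0.105 [ 0.36 -0.21]
0.14 [ 0.48 -0.28]
```

Emit:
play_rows(commands=[{"dp": [0.24, -0.15, 0], "roll": 0.07}, {"dp": [0.48, -0.28, 0], "roll": 0.14}, {"dp": [0.48, -0.28, 0], "roll": 0.14}])

```text
time: 19.9
position: [0.4743, -0.2166, 0.0817]
eef_rot: [-3.12, 0.04, 1.803]
wrist_force: [-0.0, -3.1, 1.3]
width: 0.001
grasp_force: 1.1
```

Emit:
play_rows(commands=[{"dp": [0.24, -0.15, 0], "roll": 0.07}, {"dp": [0.48, -0.28, 0], "roll": 0.14}, {"dp": [0.48, -0.28, 0], "roll": 0.14}])

```text
time: 20.2
position: [0.4703, -0.2122, 0.0811]
eef_rot: [-3.125, 0.041, 1.663]
wrist_force: [-1.2, -1.4, 0.5]
width: 0.01
grasp_force: 0.9
```

```bash
python3 f.py c 3
```

```text
t 20.3 F,Mz,Maxis [-0.94  -1.603  1.086  0.009  0.037] sd [0.259 0.182 0.403 0.021 0.018] finger ang -2.481 rad 0.0396 z 0.081 q6 -0.689
```

Emit:
play_rows(commands=[{"dp": [0.24, -0.15, 0], "roll": 0.07}, {"dp": [0.48, -0.28, 0], "roll": 0.14}, {"dp": [0.48, -0.28, 0], "roll": 0.14}])

```text
time: 20.6
position: [0.4668, -0.2074, 0.0805]
eef_rot: [-3.13, 0.043, 1.522]
wrist_force: [-0.6, -1.7, 1.1]
width: 0.002
grasp_force: 0.8
```

Emit:
play_rows(commands=[{"dp": [0.24, -0.15, 0], "roll": 0.07}, {"dp": [0.48, -0.28, 0], "roll": 0.14}, {"dp": [0.48, -0.28, 0], "roll": 0.14}])

```text
time: 20.9
position: [0.4642, -0.2024, 0.0802]
eef_rot: [-3.136, 0.044, 1.383]
wrist_force: [-1.0, -1.6, 1.2]
width: 0.005
grasp_force: 0.7
```

Emit:
play_rows(commands=[{"dp": [0.24, -0.15, 0], "roll": 0.07}, {"dp": [0.48, -0.28, 0], "roll": 0.14}, {"dp": [0.48, -0.28, 0], "roll": 0.14}])

```text
time: 21.2
position: [0.4622, -0.1971, 0.0799]
eef_rot: [3.141, 0.044, 1.243]
wrist_force: [-1.1, -0.7, 0.2]
width: 0.003
grasp_force: 0.7
```

Emit:
play_rows(commands=[{"dp": [0.24, -0.15, 0], "roll": 0.07}, {"dp": [0.48, -0.28, 0], "roll": 0.14}, {"dp": [0.48, -0.28, 0], "roll": 0.14}])

```text
time: 21.5
position: [0.461, -0.1924, 0.0799]
eef_rot: [3.135, 0.045, 1.103]
wrist_force: [-2.9, -4.0, 0.4]
width: 0.005
grasp_force: 2.4
```

```bash
python3 f.py c 4;python3 -c "
from h import *
rows('c',[.02,.04,.06])"
```

```text
t 21.65 F,Mz,Maxis [-3.528 -3.595  1.014  0.054  0.185] sd [0.413 0.605 0.653 0.039 0.049] finger ang -3.032 rad 0.0409 z 0.0798 q6 -0.106
p [2.23 3.43]
0.02 [ 0.07 -0.04]
0.04 [ 0.14 -0.09]
0.06 [ 0.21 -0.13]
```

Emit:
play_rows(commands=[{"dp": [0.14, -0.09, 0], "roll": 0.04}, {"dp": [0.29, -0.18, 0], "roll": 0.085}, {"dp": [0.29, -0.18, 0], "roll": 0.085}])

```text
time: 21.95
position: [0.4604, -0.1897, 0.0799]
eef_rot: [3.131, 0.046, 1.018]
wrist_force: [-5.8, -7.0, 1.6]
width: 0.003
grasp_force: 4.3
```

```bash
python3 f.py c 4
```

```text
t 22.1 F,Mz,Maxis [-5.615 -6.923  1.763  0.036  0.312] sd [0.385 0.274 0.628 0.02  0.029] finger ang -3.097 rad 0.0413 z 0.0798 q6 -0.015
```

Emit:
play_rows(commands=[{"dp": [0.07, -0.04, 0], "roll": 0.02}, {"dp": [0.13, -0.08, 0], "roll": 0.038}, {"dp": [0.13, -0.08, 0], "roll": 0.038}])

```text
time: 22.4
position: [0.4602, -0.1886, 0.0798]
eef_rot: [3.129, 0.046, 0.98]
wrist_force: [-6.6, -8.6, 2.7]
width: 0.004
grasp_force: 5.2
```

```bash
python3 f.py c 4
```

```text
t 22.55 F,Mz,Maxis [-6.574 -8.13   2.66   0.055  0.388] sd [0.263 0.344 0.281 0.016 0.009] finger ang -3.124 rad 0.0414 z 0.0798 q6 0.026
```

Emit:
play_rows(commands=[{"dp": [-1.0, 0, 0], "roll": 0}, {"dp": [-1.5, 0, -3], "roll": 0}, {"dp": [-1.5, 0, -7], "roll": -0.12}, {"dp": [-1.5, 0, -10], "roll": -0.26}, {"dp": [-1.5, 0, -10], "roll": -0.4}, {"dp": [-1.5, 0, -10], "roll": -0.54}, {"dp": [-1.5, 0, -10], "roll": -0.68}, {"dp": [-1.5, 0, -10], "roll": -0.82}, {"dp": [-1.5, 0, -10], "roll": -0.96}, {"dp": [-1.5, 0, -10], "roll": -1.1}])

```text
time: 23.55
position: [0.4541, -0.1947, 0.1799]
eef_rot: [-3.111, 0.029, 2.085]
wrist_force: [-0.4, -0.3, -0.5]
width: 0.001
grasp_force: 0.0
```

Emit:
play_rows(commands=[{"dp": [0, 0, 0], "roll": -0.14}, {"dp": [0, 0, 0], "roll": -0.28}, {"dp": [0, 0, 0], "roll": -0.38}, {"dp": [0, 0, 0], "roll": -0.38}])

```text
time: 23.95
position: [0.4541, -0.1948, 0.18]
eef_rot: [-3.102, 0.016, 2.458]
wrist_force: [-0.6, -0.3, 0.1]
width: 0.009
grasp_force: 0.0
```

```bash
python3 - <<'E'
from h import *
togo("b",off=.0195); feel("b",1)
o=manip.get_obs();manip.snapshot("wrist")
for l in("nut_a_tip","nut_a_axis"):
  print(l,[(round(d["confidence"],2),px2w("wrist",d["location"],.089,o).round(4)) for d in manip.pinpoint("wrist",l)])
E
```

```text
t 23.95 pos [ 0.4541 -0.1948  0.18  ] yaw 2.458 want [np.float64(2.481), np.float64(-0.661)] q1,6 [-0.612 -1.486]
goal [ 0.6255 -0.1253  0.082 ] dp cm [-8.75 16.59  9.29]
t 23.95 F,Mz,Maxis [-0.564 -0.319  0.108  0.008  0.044] sd [0. 0. 0. 0. 0.] finger ang -2.963 rad 0.168 z 0.18 q6 -1.486
nut_a_tip [(0.69, array([ 0.6239, -0.0601,  0.089 ]))]
nut_a_axis [(0.86, array([ 0.5946, -0.0419,  0.089 ]))]
```

Emit:
play_rows(commands=[{"dp": [-2.2, 4.2, 0], "roll": 0}, {"dp": [-4.4, 8.4, 0], "roll": 0}, {"dp": [-6.6, 12.5, 0], "roll": 0}, {"dp": [-8.75, 16.59, 0.5], "roll": 0}, {"dp": [-8.75, 16.59, 3], "roll": 0}, {"dp": [-8.75, 16.59, 6], "roll": 0}, {"dp": [-8.75, 16.59, 8], "roll": 0}, {"dp": [-8.75, 16.59, 9.3], "roll": 0}, {"dp": [-8.75, 16.59, 9.3], "roll": 0}])

```text
time: 25.0
position: [0.6241, -0.1256, 0.0798]
eef_rot: [-3.1, 0.013, 2.456]
wrist_force: [-0.7, -0.1, 0.0]
width: 0.002
grasp_force: 0.0
```

```bash
python3 - <<'E'
from h import *
togo("b",off=.0195); feel("b",3);rows("b",[.035,.07,.1,.14,.2,.3,.4,.5,.6,.7,.8,.9,1.0])
E
```

```text
t 25.0 pos [ 0.6241 -0.1256  0.0798] yaw 2.456 want [np.float64(2.481), np.float64(-0.661)] q1,6 [-0.357 -1.221]
goal [ 0.6255 -0.1253  0.082 ] dp cm [-0.09  0.11 -0.22]
t 25.1 F,Mz,Maxis [-1.542  0.588 -0.829 -0.023  0.04 ] sd [0.611 0.811 0.683 0.023 0.015] finger ang 1.416 rad 0.0393 z 0.0825 q6 -1.221
p [-1.99 -3.38]
0.035 [-0.12  0.07]
0.07 [-0.24  0.13]
0.1 [-0.35  0.18]
0.14 [-0.49  0.24]
0.2 [-0.71  0.33]
0.3 [-1.09  0.44]
0.4 [-1.47  0.51]
0.5 [-1.87  0.54]
0.6 [-2.26  0.53]
0.7 [-2.65  0.48]
0.8 [-3.03  0.4 ]
0.9 [-3.4   0.28]
1.0 [-3.76  0.12]
```

Emit:
play_rows(commands=[{"dp": [-0.35, 0.18, 0], "roll": 0.1}, {"dp": [-0.71, 0.33, 0], "roll": 0.2}, {"dp": [-1.09, 0.44, 0], "roll": 0.3}, {"dp": [-1.47, 0.51, 0], "roll": 0.4}, {"dp": [-1.87, 0.54, 0], "roll": 0.5}, {"dp": [-2.26, 0.53, 0], "roll": 0.6}, {"dp": [-2.65, 0.48, 0], "roll": 0.7}, {"dp": [-3.03, 0.4, 0], "roll": 0.8}, {"dp": [-3.4, 0.28, 0], "roll": 0.9}, {"dp": [-3.76, 0.12, 0], "roll": 1.0}])

```text
time: 26.1
position: [0.6559, -0.1487, 0.0841]
eef_rot: [-3.135, 0.043, 1.452]
wrist_force: [-0.9, 1.3, -0.4]
width: 0.004
grasp_force: 0.8
```

```bash
python3 f.py b 3;python3 -c "
from h import *
rows('b',[.1,.5,.9])"
```

```text
t 26.2 F,Mz,Maxis [-0.928  1.294  0.129 -0.033  0.029] sd [0.044 0.522 0.56  0.021 0.037] finger ang 0.403 rad 0.0399 z 0.0841 q6 -0.239
p [-1.97 -3.47]
0.1 [-0.36  0.18]
0.5 [-1.9   0.52]
0.9 [-3.46  0.23]
```

Contact is light and following. Another 0.9 rad, descending 2 mm along the way.

Emit:
play_rows(commands=[{"dp": [-0.35, 0.18, 0], "roll": 0.1}, {"dp": [-0.71, 0.33, 0.05], "roll": 0.2}, {"dp": [-1.09, 0.44, 0.1], "roll": 0.3}, {"dp": [-1.47, 0.51, 0.15], "roll": 0.4}, {"dp": [-1.87, 0.54, 0.2], "roll": 0.5}, {"dp": [-2.26, 0.53, 0.2], "roll": 0.6}, {"dp": [-2.65, 0.48, 0.2], "roll": 0.7}, {"dp": [-3.03, 0.4, 0.2], "roll": 0.8}, {"dp": [-3.4, 0.28, 0.2], "roll": 0.9}, {"dp": [-3.76, 0.12, 0.2], "roll": 1.0}])

```text
time: 27.2
position: [0.6533, -0.1865, 0.0836]
eef_rot: [3.108, 0.028, 0.454]
wrist_force: [1.3, 1.2, -1.4]
width: 0.006
grasp_force: 0.8
```

```bash
python3 f.py b 3
```

```text
t 27.3 F,Mz,Maxis [ 1.084  1.026 -0.214 -0.02   0.038] sd [0.713 0.603 1.004 0.041 0.034] finger ang -0.581 rad 0.0403 z 0.0836 q6 0.705
```

Emit:
play_rows(commands=[{"dp": [-0.3, 0.15, 0], "roll": 0.085}, {"dp": [-0.61, 0.28, 0], "roll": 0.17}, {"dp": [-0.61, 0.28, 0], "roll": 0.17}])

```text
time: 27.6
position: [0.6488, -0.1921, 0.0836]
eef_rot: [3.103, 0.023, 0.289]
wrist_force: [1.5, -0.7, 0.3]
width: 0.006
grasp_force: 0.8
```

Emit:
play_rows(commands=[{"dp": [-0.3, 0.15, 0.05], "roll": 0.085}, {"dp": [-0.61, 0.28, 0.1], "roll": 0.17}, {"dp": [-0.61, 0.28, 0.1], "roll": 0.17}])

```text
time: 27.9
position: [0.6438, -0.1967, 0.083]
eef_rot: [3.099, 0.016, 0.12]
wrist_force: [3.1, -0.8, 1.0]
width: 0.002
grasp_force: 0.8
```

Emit:
play_rows(commands=[{"dp": [-0.3, 0.15, 0], "roll": 0.085}, {"dp": [-0.61, 0.28, 0], "roll": 0.17}, {"dp": [-0.61, 0.28, 0], "roll": 0.17}])

```text
time: 28.2
position: [0.6379, -0.2004, 0.0829]
eef_rot: [3.097, 0.009, -0.05]
wrist_force: [1.7, -2.3, 0.9]
width: 0.002
grasp_force: 1.0
```

```bash
python3 f.py b 3
```

```text
t 28.3 F,Mz,Maxis [ 2.195 -1.951  1.048  0.083  0.125] sd [0.337 0.278 0.328 0.019 0.035] finger ang -1.088 rad 0.0398 z 0.0828 q6 1.186
```

Emit:
play_rows(commands=[{"dp": [-0.18, 0.09, 0], "roll": 0.05}, {"dp": [-0.35, 0.18, 0], "roll": 0.1}, {"dp": [-0.35, 0.18, 0], "roll": 0.1}])

```text
time: 28.6
position: [0.634, -0.2017, 0.0825]
eef_rot: [3.097, 0.005, -0.151]
wrist_force: [1.7, -3.0, 0.5]
width: 0.006
grasp_force: 1.2
```

```bash
python3 f.py b 3
```

```text
t 28.7 F,Mz,Maxis [ 2.031 -2.843  0.643  0.044  0.077] sd [0.239 0.155 0.138 0.005 0.006] finger ang -1.191 rad 0.0394 z 0.0824 q6 1.283
```

Emit:
play_rows(commands=[{"dp": [-0.3, 0.15, 0], "roll": 0.085}, {"dp": [-0.61, 0.28, 0], "roll": 0.17}, {"dp": [-0.61, 0.28, 0], "roll": 0.17}])

```text
time: 29.0
position: [0.6269, -0.2032, 0.0822]
eef_rot: [3.097, -0.001, -0.322]
wrist_force: [1.7, -2.2, -0.2]
width: 0.005
grasp_force: 1.0
```

```bash
python3 f.py b 3
```

```text
t 29.1 F,Mz,Maxis [ 1.252 -2.13   0.37   0.036  0.068] sd [0.486 0.132 0.407 0.012 0.014] finger ang -1.373 rad 0.0387 z 0.0821 q6 1.446
```

Emit:
play_rows(commands=[{"dp": [-0.3, 0.15, 0], "roll": 0.085}, {"dp": [-0.61, 0.28, 0], "roll": 0.17}, {"dp": [-0.61, 0.28, 0], "roll": 0.17}])

```text
time: 29.4
position: [0.62, -0.2037, 0.082]
eef_rot: [3.098, -0.007, -0.491]
wrist_force: [0.5, -2.7, -0.4]
width: 0.008
grasp_force: 0.9
```

```bash
python3 f.py b 3; python3 -c "
from h import *
rows('b',[.04,.085,.17])"
```

```text
t 29.5 F,Mz,Maxis [ 0.421 -2.342 -0.502  0.023  0.037] sd [0.216 0.35  0.164 0.016 0.021] finger ang -1.549 rad 0.0385 z 0.082 q6 1.61
p [-1.89 -3.35]
0.04 [-0.14  0.07]
0.085 [-0.29  0.15]
0.17 [-0.59  0.27]
```

Emit:
play_rows(commands=[{"dp": [-0.3, 0.15, 0], "roll": 0.085}, {"dp": [-0.61, 0.28, 0], "roll": 0.17}, {"dp": [-0.61, 0.28, 0], "roll": 0.17}])

```text
time: 29.8
position: [0.6134, -0.2031, 0.082]
eef_rot: [3.1, -0.015, -0.661]
wrist_force: [0.1, -1.7, -0.7]
width: 0.007
grasp_force: 0.8
```

```bash
python3 f.py b 3
```

```text
t 29.9 F,Mz,Maxis [ 0.71  -1.374 -0.307  0.021  0.056] sd [0.414 0.428 0.354 0.016 0.017] finger ang -1.722 rad 0.0385 z 0.0821 q6 1.776
```

Emit:
play_rows(commands=[{"dp": [-0.3, 0.15, 0], "roll": 0.085}, {"dp": [-0.61, 0.28, 0], "roll": 0.17}, {"dp": [-0.61, 0.28, 0], "roll": 0.17}])

```text
time: 30.2
position: [0.6071, -0.2018, 0.0823]
eef_rot: [3.103, -0.022, -0.831]
wrist_force: [0.7, -2.5, -0.9]
width: 0.004
grasp_force: 1.3
```

```bash
python3 f.py b 3
```

```text
t 30.3 F,Mz,Maxis [ 7.300e-01 -3.012e+00 -1.361e+00  3.000e-03  6.700e-02] sd [0.273 0.363 0.485 0.034 0.038] finger ang -1.89 rad 0.0389 z 0.0823 q6 1.944
```

Emit:
play_rows(commands=[{"dp": [-0.18, 0.09, 0], "roll": 0.05}, {"dp": [-0.39, 0.2, 0], "roll": 0.11}, {"dp": [-0.39, 0.2, 0], "roll": 0.11}])

```text
time: 30.6
position: [0.6039, -0.2011, 0.0826]
eef_rot: [3.107, -0.029, -0.941]
wrist_force: [3.3, -4.6, -3.1]
width: 0.005
grasp_force: 2.9
```

```bash
python3 f.py b 4
```

```text
t 30.75 F,Mz,Maxis [ 2.988 -5.106 -2.477  0.061  0.248] sd [0.689 0.281 0.629 0.02  0.022] finger ang -1.975 rad 0.0394 z 0.0826 q6 2.054
```

Emit:
play_rows(commands=[{"dp": [-0.12, 0.06, 0], "roll": 0.035}, {"dp": [-0.24, 0.13, 0], "roll": 0.07}, {"dp": [-0.24, 0.13, 0], "roll": 0.07}])

```text
time: 31.05
position: [0.602, -0.2006, 0.0827]
eef_rot: [3.109, -0.033, -1.011]
wrist_force: [3.8, -6.8, -4.7]
width: 0.002
grasp_force: 4.1
```

```bash
python3 f.py b 4
```

```text
t 31.2 F,Mz,Maxis [ 3.779 -7.274 -4.052  0.082  0.344] sd [0.118 0.427 0.556 0.014 0.018] finger ang -2.025 rad 0.0397 z 0.0827 q6 2.124
```

Emit:
play_rows(commands=[{"dp": [-0.08, 0.04, 0], "roll": 0.022}, {"dp": [-0.08, 0.04, 0], "roll": 0.022}])

```text
time: 31.4
position: [0.6014, -0.2004, 0.0828]
eef_rot: [3.11, -0.035, -1.033]
wrist_force: [4.0, -8.1, -4.6]
width: 0.005
grasp_force: 4.5
```

```bash
python3 f.py b 4
```

```text
t 31.55 F,Mz,Maxis [ 4.397 -8.08  -4.648  0.07   0.372] sd [0.455 0.422 0.517 0.021 0.035] finger ang -2.041 rad 0.0398 z 0.0828 q6 2.146
```

Emit:
play_rows(commands=[{"dp": [1.0, 0, 0], "roll": 0}, {"dp": [1.5, 0, -3], "roll": 0}, {"dp": [1.5, 0, -7], "roll": -0.12}, {"dp": [1.5, 0, -10], "roll": -0.26}, {"dp": [1.5, 0, -10], "roll": -0.4}, {"dp": [1.5, 0, -10], "roll": -0.54}, {"dp": [1.5, 0, -10], "roll": -0.68}, {"dp": [1.5, 0, -10], "roll": -0.82}, {"dp": [1.5, 0, -10], "roll": -0.96}, {"dp": [1.5, 0, -10], "roll": -1.1}])

```text
time: 32.55
position: [0.6088, -0.2065, 0.1825]
eef_rot: [3.103, 0.017, 0.072]
wrist_force: [0.2, -0.3, -0.6]
width: 0.003
grasp_force: 0.0
```

Emit:
play_rows(commands=[{"dp": [0, 0, 0], "roll": -0.14}, {"dp": [0, 0, 0], "roll": -0.28}, {"dp": [0, 0, 0], "roll": -0.42}, {"dp": [0, 0, 0], "roll": -0.56}, {"dp": [0, 0, 0], "roll": -0.7}, {"dp": [0, 0, 0], "roll": -0.84}, {"dp": [0, 0, 0], "roll": -0.98}, {"dp": [0, 0, 0], "roll": -1.12}, {"dp": [0, 0, 0], "roll": -1.26}, {"dp": [0, 0, 0], "roll": -1.4}])

```text
time: 33.55
position: [0.6088, -0.2065, 0.1825]
eef_rot: [-3.131, 0.041, 1.472]
wrist_force: [-0.4, 0.5, -0.1]
width: 0.005
grasp_force: 0.0
```

Emit:
play_rows(commands=[{"dp": [0, 0, 0], "roll": -0.14}, {"dp": [0, 0, 0], "roll": -0.28}, {"dp": [0, 0, 0], "roll": -0.42}, {"dp": [0, 0, 0], "roll": -0.56}, {"dp": [0, 0, 0], "roll": -0.7}, {"dp": [0, 0, 0], "roll": -0.78}, {"dp": [0, 0, 0], "roll": -0.78}])

```text
time: 34.25
position: [0.6088, -0.2067, 0.1825]
eef_rot: [-3.105, 0.023, 2.246]
wrist_force: [0.1, 0.6, -0.2]
width: 0.007
grasp_force: 0.0
```

```bash
python3 - <<'E'
from h import *
togo("d",off=.0195); feel("d",1)
o=manip.get_obs();manip.snapshot("wrist")
for l in("nut_a_tip","nut_a_axis"):
  print(l,[(round(d["confidence"],2),px2w("wrist",d["location"],.089,o).round(4)) for d in manip.pinpoint("wrist",l)])
E
```

```text
t 34.25 pos [ 0.6088 -0.2067  0.1825] yaw 2.246 want [np.float64(-0.889), np.float64(2.252)] q1,6 [-0.485 -1.148]
goal [ 0.4637 -0.1073  0.082 ] dp cm [17.05 -4.76  9.84]
t 34.25 F,Mz,Maxis [ 0.056  0.601 -0.179 -0.068  0.018] sd [0. 0. 0. 0. 0.] finger ang -0.809 rad 0.1887 z 0.1825 q6 -1.148
nut_a_tip [(0.84, array([ 0.6284, -0.0582,  0.089 ]))]
nut_a_axis [(0.94, array([ 0.5925, -0.0434,  0.089 ]))]
```

Emit:
play_rows(commands=[{"dp": [4.3, -1.2, 0], "roll": 0}, {"dp": [8.6, -2.4, 0], "roll": 0}, {"dp": [12.8, -3.6, 0], "roll": 0}, {"dp": [17.05, -4.76, 0.5], "roll": 0}, {"dp": [17.05, -4.76, 3.5], "roll": 0}, {"dp": [17.05, -4.76, 6.5], "roll": 0}, {"dp": [17.05, -4.76, 8.5], "roll": 0}, {"dp": [17.05, -4.76, 9.84], "roll": 0}, {"dp": [17.05, -4.76, 9.84], "roll": 0}])

```text
time: 35.3
position: [0.4628, -0.1074, 0.0803]
eef_rot: [-3.104, 0.021, 2.245]
wrist_force: [-0.3, 0.8, -0.4]
width: 0.004
grasp_force: 0.0
```

```bash
python3 - <<'E'
from h import *
togo("d",off=.0195); feel("d",3);rows("d",[.04,.085,.1,.17,.2,.3,.4,.5,.6,.7,.8,.9,1.0])
E
```

```text
t 35.3 pos [ 0.4628 -0.1074  0.0803] yaw 2.245 want [np.float64(-0.889), np.float64(2.252)] q1,6 [-0.442 -1.09 ]
goal [ 0.4637 -0.1073  0.082 ] dp cm [-0.05  0.07 -0.17]
t 35.4 F,Mz,Maxis [ 0.303  0.101  0.153 -0.008  0.002] sd [0.436 0.752 0.424 0.004 0.026] finger ang -1.925 rad 0.0406 z 0.0826 q6 -1.09
p [2.09 3.47]
0.04 [ 0.14 -0.08]
0.085 [ 0.3  -0.17]
0.1 [ 0.36 -0.19]
0.17 [ 0.62 -0.3 ]
0.2 [ 0.73 -0.35]
0.3 [ 1.12 -0.46]
0.4 [ 1.52 -0.54]
0.5 [ 1.92 -0.58]
0.6 [ 2.33 -0.58]
0.7 [ 2.73 -0.53]
0.8 [ 3.13 -0.45]
0.9 [ 3.51 -0.33]
1.0 [ 3.88 -0.17]
```

Emit:
play_rows(commands=[{"dp": [0.36, -0.19, 0], "roll": 0.1}, {"dp": [0.73, -0.35, 0], "roll": 0.2}, {"dp": [1.12, -0.46, 0], "roll": 0.3}, {"dp": [1.52, -0.54, 0], "roll": 0.4}, {"dp": [1.92, -0.58, 0], "roll": 0.5}, {"dp": [2.33, -0.58, 0], "roll": 0.6}, {"dp": [2.73, -0.53, 0], "roll": 0.7}, {"dp": [3.13, -0.45, 0], "roll": 0.8}, {"dp": [3.51, -0.33, 0], "roll": 0.9}, {"dp": [3.88, -0.17, 0], "roll": 1.0}])

```text
time: 36.4
position: [0.4386, -0.0794, 0.0824]
eef_rot: [3.14, 0.046, 1.241]
wrist_force: [-3.5, -1.3, 1.1]
width: 0.005
grasp_force: 1.4
```

```bash
python3 f.py d 3; python3 -c "
from h import *
rows('d',[.1,.5])"
```

```text
t 36.5 F,Mz,Maxis [-2.512 -1.005  0.948  0.046  0.064] sd [0.714 0.255 0.572 0.02  0.016] finger ang -2.922 rad 0.0407 z 0.0823 q6 -0.054
p [2.11 3.48]
0.1 [ 0.36 -0.19]
0.5 [ 1.93 -0.58]
```

Emit:
play_rows(commands=[{"dp": [0.36, -0.19, 0], "roll": 0.1}, {"dp": [0.73, -0.35, 0], "roll": 0.2}, {"dp": [1.12, -0.46, 0], "roll": 0.3}, {"dp": [1.52, -0.54, 0], "roll": 0.4}, {"dp": [1.92, -0.58, 0], "roll": 0.5}, {"dp": [2.33, -0.58, 0], "roll": 0.6}, {"dp": [2.73, -0.53, 0], "roll": 0.7}, {"dp": [3.13, -0.45, 0], "roll": 0.8}, {"dp": [3.51, -0.33, 0], "roll": 0.9}, {"dp": [3.88, -0.17, 0], "roll": 1.0}])

```text
time: 37.5
position: [0.4498, -0.0414, 0.0802]
eef_rot: [3.104, 0.022, 0.242]
wrist_force: [-3.5, -0.8, 0.1]
width: 0.006
grasp_force: 1.0
```

```bash
python3 f.py d 3; python3 -c "
from h import *
rows('d',[.1,.17])"
```

```text
t 37.6 F,Mz,Maxis [-1.671 -0.292  0.126  0.003  0.06 ] sd [1.302 0.464 0.403 0.017 0.064] finger ang 2.352 rad 0.0405 z 0.0802 q6 1.033
p [2.06 3.48]
0.1 [ 0.36 -0.19]
0.17 [ 0.62 -0.3 ]
```

Next, 0.17 rad steps, watching the force each time.

Emit:
play_rows(commands=[{"dp": [0.3, -0.17, 0], "roll": 0.085}, {"dp": [0.62, -0.3, 0], "roll": 0.17}, {"dp": [0.62, -0.3, 0], "roll": 0.17}])

```text
time: 37.9
position: [0.4553, -0.0373, 0.0798]
eef_rot: [3.1, 0.015, 0.078]
wrist_force: [-0.1, -0.4, 0.2]
width: 0.003
grasp_force: 0.2
```

```bash
python3 f.py d 3
```

```text
t 38.0 F,Mz,Maxis [-0.253 -0.355 -0.326  0.016  0.032] sd [0.255 0.474 0.357 0.015 0.028] finger ang 2.191 rad 0.0404 z 0.0795 q6 1.214
```

```bash
python3 - <<'E'
from h import *
import cv2
cv2.imwrite("pics/s4.png",cv2.resize(manip.snapshot("side")[110:220,220:360,::-1],(760,600),interpolation=2))
E
```

```text
(no output)
```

View pics/s4.png

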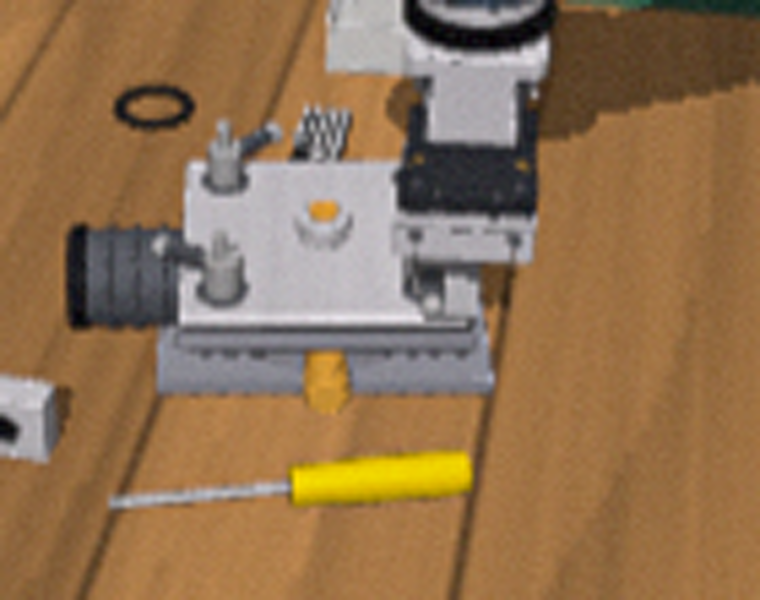

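The crop shows d's ball at (430,302) just ahead of the fingers and still in the right order. A is on the motor side, and b looks fine. I keep going.

Emit:
play_rows(commands=[{"dp": [0.3, -0.17, 0], "roll": 0.085}, {"dp": [0.62, -0.3, 0], "roll": 0.17}, {"dp": [0.62, -0.3, 0], "roll": 0.17}])

```text
time: 38.35
position: [0.4606, -0.0337, 0.0789]
eef_rot: [3.098, 0.009, -0.094]
wrist_force: [-0.5, 0.5, -0.7]
width: 0.003
grasp_force: 0.2
```

```bash
python3 f.py d 3
```

```text
t 38.45 F,Mz,Maxis [-0.449 -0.282 -0.163  0.028  0.05 ] sd [0.097 0.616 0.602 0.034 0.039] finger ang 2.031 rad 0.0407 z 0.0789 q6 1.396
```

Emit:
play_rows(commands=[{"dp": [0.36, -0.19, 0], "roll": 0.1}, {"dp": [0.73, -0.35, 0], "roll": 0.2}, {"dp": [0.73, -0.35, 0], "roll": 0.2}])

```text
time: 38.75
position: [0.468, -0.0308, 0.0785]
eef_rot: [3.097, 0.001, -0.293]
wrist_force: [-0.3, 0.1, -0.4]
width: 0.003
grasp_force: 0.2
```

```bash
python3 f.py d 3
```

```text
t 38.85 F,Mz,Maxis [-0.541  0.1   -0.162 -0.     0.02 ] sd [0.306 0.246 0.517 0.028 0.041] finger ang 1.834 rad 0.0407 z 0.0786 q6 1.607
```

Emit:
play_rows(commands=[{"dp": [0.36, -0.19, 0], "roll": 0.1}, {"dp": [0.73, -0.35, 0], "roll": 0.2}, {"dp": [0.73, -0.35, 0], "roll": 0.2}])

```text
time: 39.15
position: [0.4759, -0.0295, 0.0783]
eef_rot: [3.098, -0.008, -0.493]
wrist_force: [-1.6, 0.9, -0.5]
width: 0.005
grasp_force: 0.3
```

```bash
python3 f.py d 3
```

```text
t 39.25 F,Mz,Maxis [-0.487  0.097 -0.206  0.017  0.036] sd [0.902 0.567 0.244 0.013 0.045] finger ang 1.637 rad 0.0407 z 0.0784 q6 1.814
```

Emit:
play_rows(commands=[{"dp": [0.36, -0.19, 0], "roll": 0.1}, {"dp": [0.73, -0.35, 0], "roll": 0.2}, {"dp": [0.73, -0.35, 0], "roll": 0.2}])

```text
time: 39.55
position: [0.4825, -0.0296, 0.0778]
eef_rot: [3.099, -0.013, -0.694]
wrist_force: [-5.1, 0.6, 3.0]
width: 0.002
grasp_force: 2.2
```

```bash
python3 f.py d 3
```

```text
t 39.65 F,Mz,Maxis [-5.327  0.786  2.401 -0.027  0.192] sd [0.186 0.562 0.469 0.014 0.016] finger ang 1.477 rad 0.0407 z 0.0778 q6 2.018
```

Emit:
play_rows(commands=[{"dp": [0.16, -0.09, 0], "roll": 0.045}, {"dp": [0.32, -0.17, 0], "roll": 0.09}, {"dp": [0.32, -0.17, 0], "roll": 0.09}])

```text
time: 39.95
position: [0.4849, -0.0298, 0.0775]
eef_rot: [3.099, -0.014, -0.783]
wrist_force: [-9.2, 2.6, 4.4]
width: 0.0
grasp_force: 3.9
```

```bash
python3 f.py d 4
```

```text
t 40.1 F,Mz,Maxis [-8.824  2.166  4.738 -0.046  0.324] sd [0.513 0.351 0.223 0.021 0.036] finger ang 1.417 rad 0.0408 z 0.0775 q6 2.109
```

Emit:
play_rows(commands=[{"dp": [0.08, -0.05, 0], "roll": 0.023}, {"dp": [0.08, -0.05, 0], "roll": 0.023}])

```text
time: 40.3
position: [0.4854, -0.0298, 0.0775]
eef_rot: [3.099, -0.014, -0.806]
wrist_force: [-9.5, 2.9, 6.5]
width: 0.004
grasp_force: 4.4
```

```bash
python3 f.py d 4
```

```text
t 40.45 F,Mz,Maxis [-9.418  2.979  5.879 -0.099  0.3  ] sd [0.618 0.36  0.526 0.026 0.05 ] finger ang 1.403 rad 0.0409 z 0.0775 q6 2.132
```

Emit:
play_rows(commands=[{"dp": [-1.0, 0, 0], "roll": 0}, {"dp": [-1.5, 0, -3], "roll": 0}, {"dp": [-1.5, 0, -7], "roll": -0.1}, {"dp": [-1.5, 0, -11], "roll": -0.24}, {"dp": [-1.5, 0, -15], "roll": -0.38}, {"dp": [-1.5, 0, -19], "roll": -0.52}, {"dp": [-1.5, 0, -20], "roll": -0.66}, {"dp": [-1.5, 0, -20], "roll": -0.8}, {"dp": [-1.5, 0, -20], "roll": -0.94}, {"dp": [-1.5, 0, -20], "roll": -0.94}])

```text
time: 41.45
position: [0.4811, -0.0115, 0.2783]
eef_rot: [3.101, 0.017, 0.133]
wrist_force: [-0.5, -0.1, -0.1]
width: 0.007
grasp_force: 0.0
```

```bash
python3 - <<'E'
from h import *
import cv2
o=manip.get_obs();print(o["position"],o["eef_rot"],o["time"])
cv2.imwrite("pics/w9.png",manip.snapshot("wrist")[:,:,::-1])
cv2.imwrite("pics/s9.png",cv2.resize(manip.snapshot("side")[110:220,210:350,::-1],(760,600),interpolation=2))
E
```

```text
[ 0.48109274 -0.01153664  0.2782955 ] [3.10106638 0.01670029 0.13298193] 41.45
```

View pics/w9.png

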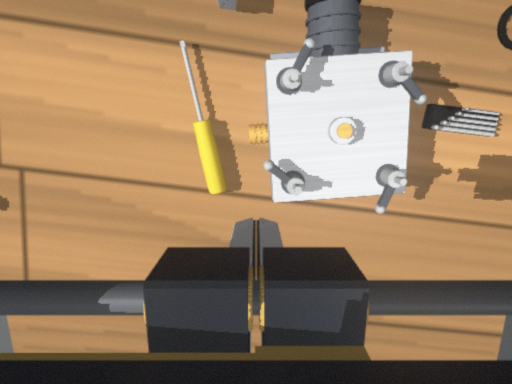

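View pics/s9.png

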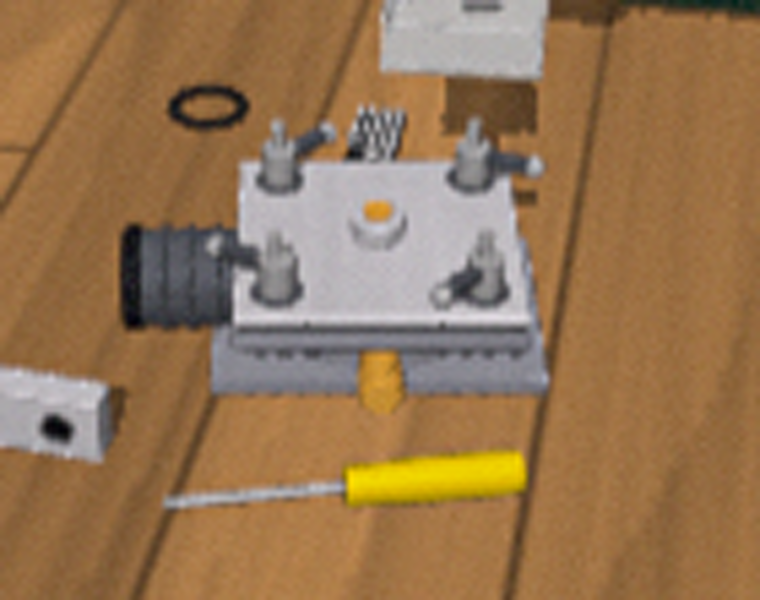

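The wrist and side views show all four levers turned about half a turn and the cover flat. Hubs in the wrist view are at (290,80), (397,75), (390,178) and (293,183). The hex keys, screwdriver, level and spare gasket ring are undisturbed. I now hand the job in.

```bash
python3 -c "
from workcell import manip
print(manip.close_job())"
```

```text
the job is handed in; nothing more can be done
None
```

The pump cover is closed and the job is handed in at about 41 s: the nuts were tightened in the order a, c, b, d, to about 0.39, 0.39, 0.37 and 0.30–0.35 N m (snug from 0.28, over-tight beyond 0.6), the cover looks level in the last pictures, and the bystanders in view were not disturbed.

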